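# Set the router's speed wheel and dust ring, then switch on

## Task

Get the router controls ready for the next cut: roll the knurled speed wheel until the 6 stands in the middle of its window, and turn only the outer ring of the two concentric knobs on the dust unit until its pointer is at the one long mark, leaving the inner knob as it is. Only when both are set, push the start lever all the way over to its other side, away from the robot. Leave the small things lying around where they are.

Things in the scene. Friction and masses are not known exactly. Their poses are not given: they have to be found in the camera images.
- speed_unit: Grey control box, 170 (x) x 220 (y) x 60 mm high, fixed to the bench, with the thumbwheel, its window and the start lever. Origin: centre of its underside; x points from its front (robot side) to its back, y left, z up. A loose wood offcut lies on its back left corner.
- wheel_top (a point): Highest point of the aluminium thumbwheel, midway across its width, 80 mm above the bench; at x = 0, y = +45 mm of the speed unit; does not turn. The wheel: 72 mm diameter, 16 mm wide, 40 ridges 1 mm high, axle along the unit's y 36 mm below this point; it stands 20 mm out of the box, bare on top. A fingertip pressed on its top with 5 to 15 N and drawn along the unit's x rolls it.
- speed_wheel (a joint): Angle of the thumbwheel, rad, 0 to 5.65 with end stops. Digit n stands in the middle of the window at n x 0.6283 (3.770 shows 6). It grows when the wheel's top is drawn towards the unit's front (-x). No detents, no spring: friction of 0.05 N m (1.4 N at the rim) holds it where it is left.
- window (a point): Centre of the window, open upwards, 16 (x) by 18 mm (y), at x = 0, y = +65.5 mm of the speed unit, in a grey plastic hood 60 (x) x 24 (y) mm just left of the wheel, its top 72 mm above the bench. The white drum in it turns with the wheel and bears black digits 0 to 9, 12 mm tall, upright for a reader at the unit's front.
- start_lever (a joint): Angle of the start lever, rad: 0 = off, leaning to the unit's front (-x); 1.0 = on, leaning as far to the back (+x), against its stop. It stays where it is left; friction needs about 1.5 N at the ball.
- start_lever_tip (a point): Centre of the black ball (26 mm diameter) on the start lever; moves with it. The lever is 45 mm long, hinged (axle along y) at x = 0, y = -65 mm, 82 mm above the bench in the speed unit's frame, on a block 70 (x) x 50 (y) mm with its top 85 mm above the bench. The ball is 121 mm above the bench, 22 mm in front of the axle when off and 22 mm behind it when on.
- dust_unit: Grey control box, 170 x 170 x 60 mm high, fixed to the bench, with the two concentric knobs. Origin: centre of its underside; x points to its back, y left, z up. A loose steel collet nut (34 mm in diameter, 26 mm high) stands on its back right corner.
- knob_axis (a point): Point on the axis of both knobs at the top of the outer ring, 82 mm above the bench, at x = -20 mm, y = 0 of the dust unit; does not turn. The aluminium outer ring is 56 mm in diameter (57 over its knurl), its side free all round from 62 to 82 mm above the bench. The black inner knob, 26 mm in diameter, stands above it up to 100 mm and turns very easily (0.006 N m).
- outer_ring (a joint): Angle of the outer ring, rad, from 0 to 3.14, growing clockwise seen from above: 0 = its pointer to the unit's +y (left), 1.571 = to the back (+x). The long mark is at 2.244. Friction 0.04 N m holds it where it is left.
- ring_pointer (a point): Outer end of the pointer, a black rib 12 mm long on the top face of the outer ring, 26.5 mm from the axis; turns with the ring.
- inner_pointer (a point): Outer end of the white line on top of the inner knob, 12 mm from the axis, 100 mm above the bench; turns with the inner knob, which must stay as it is.
- long_mark (a point): Near end of the long mark on the dust unit's top, 33 mm from the knobs' axis. Eight white marks lie around the knobs from left (ring angle 0) over the back to right (3.14), 0.449 rad apart: seven are 8 mm long, this one, the sixth, is 22 mm long.
- collet_nut: Bystander: steel collet nut standing on the dust unit, 34 mm in diameter, 26 mm high.
- offcut: Bystander: wood offcut, 28 x 42 x 18 mm, lying on the speed unit.
- tape_measure: Bystander: tape measure, 68 x 40 x 66 mm, on the bench behind the units.
- glue: Bystander: glue bottle, 60 mm in diameter, 170 mm tall, to the right.
- screwdriver: Bystander: screwdriver, 200 mm long, lying behind the units.
- sanding_block: Bystander: sanding block, 110 x 65 x 40 mm, to the left in front.
- screw_jar: Bystander: jar of 70 mm diameter, 85 mm tall, to the left.

How it is judged (in metres and radians):
On the way, in this order (a step that is already met when the one before it is completed fails the run):
1. the 6 stands in the window and the outer ring's pointer is at the long mark, with the start lever still off (value of joint speed_wheel between 3.62 and 3.92 rad and value of joint outer_ring between 2.104 and 2.384 rad and value of joint start_lever below 0.3 rad), for 0.2 s.
2. the start lever is pushed over (value of joint start_lever above 0.85 rad), for 0.2 s.
At the end, for the whole second after the job is handed in: The speed wheel stands within 0.15 rad (a quarter of a digit) of 6, the outer ring within 0.14 rad (a third of a mark's spacing) of the long mark, the start lever is over (above 0.85 of 1.0 rad), the inner knob's pointer is within 2.5 mm of where it was (value of joint speed_wheel between 3.62 and 3.92 rad and value of joint outer_ring between 2.104 and 2.384 rad and value of joint start_lever above 0.85 rad and distance of inner_pointer from where it was at the start of the episode below 0.0025 m); the robot touches nothing.
It fails at once if the inner knob is turned (its pointer moves more than 2.5 mm) (distance of inner_pointer from where it was at the start of the episode above 0.0025 m).
It fails at once if the lever is switched on before both controls are set (value of joint start_lever above 0.6 rad and not (value of joint speed_wheel between 3.62 and 3.92 rad and value of joint outer_ring between 2.104 and 2.384 rad)).
It fails at once if a bystander is shifted by more than 20 mm (distance of any of collet_nut, offcut, tape_measure, glue, screwdriver, sanding_block, screw_jar from where it was at the start of the episode above 0.02 m).
It also fails if it takes over 58 s, if anything falls off the work surface, if the arm or the gripper's body presses on something with over 40 N, if the wrist force passes 120 N, or if a joint passes its speed limit or range.

## Robot

A 6-joint arm with a two-finger parallel gripper is mounted at the origin on the work surface. World frame = base frame: x ahead of the robot, y to its left, z up, the work surface at z = 0. Lengths are in m, angles in degrees, forces in N, time in s.
With the tool pointing down it reaches from about 0.25 to 0.725 m from the base axis. Payload 9.7 kg.
Tool frame: the origin (TCP) lies between the finger pads; the fingertips stand 19 mm ahead of it and the grasp point (between the pads) is the TCP; z points along the fingers, y is the line along which they close (so a half turn about z gives the same grasp; the last joint's range is limited). The gripper opens to 85 mm and grips with 20 to 120 N. Pads are 22 mm wide; open, the fingers measure 114 mm over their backs; the gripper's body (76 mm by 85 mm) begins 54 mm behind the grasp point. The pads swing forward as they close: fully open they stand 13 mm farther back than shut.
Start: joints at [0, 4.979, 10.078, 95.1, 0, 90], TCP at [0.55, -0, 0.25] pointing down, gripper open.
Joint ranges: [-179.16, 179.16], [-48.56, 103.87], [-65.8, 70.77], [-126.05, 130.52], [-82.76, 87.17], [-180, 180]. Speed limits (degrees/s): [127.2, 127.2, 147.25, 180, 180, 180].

## Interface

Orientations are given as [roll, pitch, yaw] about the fixed x, y, z axes, in that order (R = Rz(yaw) Ry(pitch) Rx(roll)).
In Python, from workcell import telemetry, camera, calibration, workorder gives the robot as it stands.
- The arm moves only by the tool play_rows, never from a script. Its argument "increments" is a list of rows, each a list of 3 entries, a list of its own where there are three numbers: the shift along the tool's x, y, z in mm, then the turn, a rotation vector about the tool's x, y, z in degrees, then the closure, from 0 (fully open) to 1 (shut). In form: [[[x, y, z], [ax, ay, az], jaw], ...]. A call has 1 to 20 rows; each row is the pose to reach, as a shift and turn from the pose commanded when the call began, along the tool's axes at that moment; what a row does not reach only later rows make up. A row lasts 1/10 s, in which the tool goes at most 50 mm and 8.59 degrees, less where a joint would pass 70% of its speed; a pose out of reach is approached as far as the arm can. A call with a gripper value outside its range is refused whole. The fingers move at their own pace and stop on an object; "grip_force" is the grip in N (left out, the last holds). Time passes only in rows, so rows that repeat a pose let the fingers close. It gives the time, the measured TCP pose, the force, the opening and the grip force at its end, in the units of the state.
- telemetry.get_obs(): the state, without advancing time (a new reading comes with each control period).
- camera(name): name is "scene" or "side" or "wrist"; returns (picture, depth): 480x640x3 uint8, red, green, blue; 480x640 float32, m along the optical axis (not along the pixel's ray), 0 where there is no reading.
- calibration(name): a dict with "vertical_fov" (degrees; the focal length in pixels is half the picture's height over the tangent of half this angle, whatever the lens; pixels are square), "cx", "cy" (the principal point, pixels), "rvec" (rotation vector, rad) and "tvec" (3), from world to camera coordinates, as OpenCV has them; the wrist camera has in their place "hand_eye" (4x4, takes a point from camera to tool coordinates, whose origin is the TCP and whose axes are the flange's). Camera axes: x right, y down, z forward; pixel columns grow to the right and rows downward; lengths in m; the calibration is good to about 2 mm. A picture is of the moment at which its call begins: read the wrist's pose just before it. calibration takes no time and is no camera call.
- workorder.job_done(): hands the job in; it is judged then, once.
The state is a dict: "time": time; "q": joint angles; "qd": joint speeds; "joint_efforts": joint torques, N m; "ee_pos": TCP position; "tcp_rot": TCP orientation; "wrist_force": force on the tool from outside, world axes, zero at the start; "torque": the same for the moment, N m; "opening": finger opening in m; "grasp_force": force on a finger pad.
Only numpy, scipy, OpenCV 4.12 (cv2) and the standard library are available. Lean on these libraries where they do the work, as an engineer would, in place of code of your own. Each camera call takes 0.05 s, during which the arm holds its last target. There are 200 camera calls.

## Working session

There is one attempt and no reset: what is moved stays moved. The work goes in short steps, Python scripts to look and compute and a tool call to move; the robot and the scene stay as the last step left them, time stands still between calls to the robot, and variables do not carry over. Pictures are saved under pics/ and viewed, at most 10 in all, crops included, and the job is handed in when it is done.

Besides the shell and the picture viewer there is one more tool, called after "Request:" by a JSON object that holds its "api" and its "payload", one argument or row to a line. play_rows: Moves the arm, as the interface text tells. Its arguments: {"type":"object","properties":{"increments":{"type":"array"},"grip_force":{"type":"number"}},"required":["increments"]}

```bash
mkdir -p pics
cat > h.py <<'E'
import numpy as np, cv2
from workcell import telemetry, camera, calibration, workorder
from scipy.spatial.transform import Rotation as R
def pose():
    o=telemetry.get_obs(); return np.array(o["ee_pos"]),o["tcp_rot"]
def cam(name):
    c=calibration(name); f=240/np.tan(np.radians(c["vertical_fov"])/2)
    if name=="wrist":
        p,r=pose(); T=np.eye(4); T[:3,:3]=R.from_euler('xyz',r,degrees=True).as_matrix(); T[:3,3]=p
        M=T@np.array(c["hand_eye"])
    else:
        W=np.eye(4); W[:3,:3]=R.from_rotvec(np.ravel(c["rvec"])).as_matrix(); W[:3,3]=np.ravel(c["tvec"]); M=np.linalg.inv(W)
    return f,c["cx"],c["cy"],M
def plane(C,u,v,z):
    f,cx,cy,M=C; d=M[:3,:3]@np.array([(u-cx)/f,(v-cy)/f,1]); o=M[:3,3]; return o+d*(z-o[2])/d[2]
def proj(C,P):
    f,cx,cy,M=C; q=np.linalg.inv(M)@np.append(P,1); return f*q[0]/q[2]+cx,f*q[1]/q[2]+cy
def cloud(C,D):
    f,cx,cy,M=C; v,u=np.mgrid[:480,:640]; P=np.stack([(u-cx)/f*D,(v-cy)/f*D,D],-1); return P@M[:3,:3].T+M[:3,3]
E
python3 - <<'E'
from h import *
o=telemetry.get_obs(); print(o)
for n in("scene","side","wrist"):
    C=cam(n); I,D=camera(n); cv2.imwrite(f"pics/{n}0.png",I[:,:,::-1]); np.savez(f"{n}0.npz",I=I,D=D); print(n,C[0],C[1:3],C[3].round(3).tolist(),calibration(n).keys())
E
```

```text
{'time': 0.0, 'q': array([-8.64604666e-04,  5.00846806e+00,  1.00343313e+01,  9.51000127e+01,
       -4.89679629e-04,  9.00017472e+01]), 'qd': array([-0.12691978,  0.0597581 , -0.02327644, -0.00511323, -0.04283785,
        0.01274447]), 'joint_efforts': array([ 7.68234549e-04, -5.20392072e+01,  4.64802504e+01,  1.63646933e-02,
        2.23589603e-05, -6.77332673e-05]), 'ee_pos': array([ 5.49787780e-01, -1.05697813e-05,  2.49607214e-01]), 'tcp_rot': array([-1.79925851e+02,  4.91940392e-04,  8.99973888e+01]), 'wrist_force': array([-0.03916742,  0.49930066,  0.3238851 ]), 'torque': array([0.00519412, 0.06065359, 0.00451862]), 'grasp_force': 0.0, 'opening': 0.08546721992597363}
scene 591.8529068963442 (318.93021361857706, 241.1604220914547) [[-0.43, 0.622, -0.655, 1.677], [0.903, 0.291, -0.316, 0.538], [-0.006, -0.727, -0.687, 1.223], [0.0, 0.0, 0.0, 1.0]] dict_keys(['vertical_fov', 'cx', 'cy', 'rvec', 'tvec'])
side 511.40320055704854 (313.46154600147014, 242.0317411873022) [[-0.914, -0.271, 0.303, 0.262], [-0.407, 0.622, -0.669, 0.749], [-0.007, -0.735, -0.678, 0.867], [0.0, 0.0, 0.0, 1.0]] dict_keys(['vertical_fov', 'cx', 'cy', 'rvec', 'tvec'])
wrist 381.72402929604283 (317.1201331733526, 241.44731004547836) [[1.0, 0.0, -0.002, 0.549], [-0.0, -0.954, -0.3, 0.076], [-0.001, 0.3, -0.954, 0.374], [0.0, 0.0, 0.0, 1.0]] dict_keys(['vertical_fov', 'cx', 'cy', 'hand_eye'])
```

View pics/scene0.png

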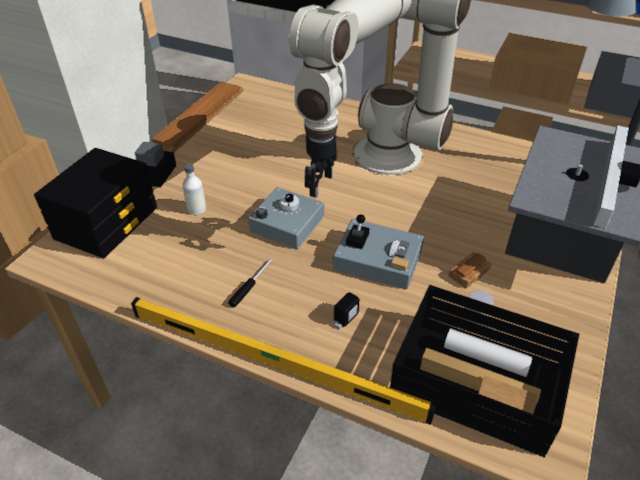

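View pics/side0.png

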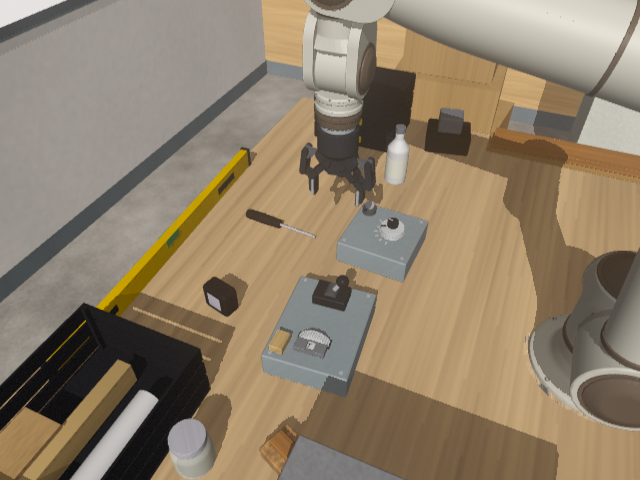

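View pics/wrist0.png

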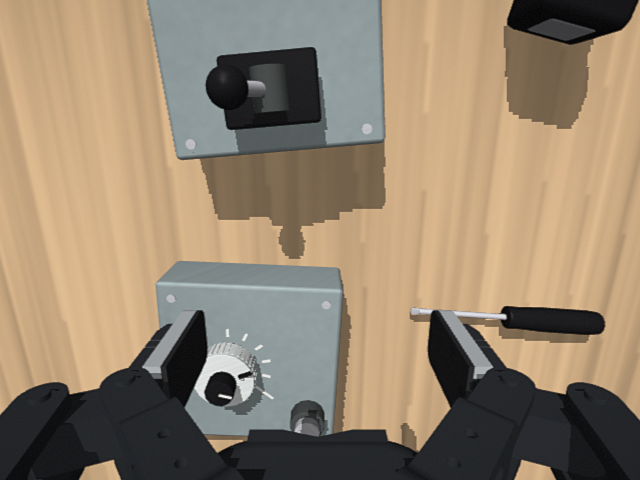

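The wrist view shows the dust unit at (250,350), with knobs at (225,380) and the nut at (308,415). The lever ball is at (228,87). The side view shows the wheel at (314,338), the offcut at (280,342) and the window at (311,350).

Run:
```python
from h import *
for n in("side","scene","wrist"):
    z=np.load(n+"0.npz"); C=cam(n); P=cloud(C,z["D"]); I=z["I"].astype(int)
    m=((abs(P[...,2]-.06)<.006)&(z["D"]>0)&(abs(I[...,0]-I[...,2])<60)&(I[...,2]>=I[...,0])&(P[...,0]>.25)&(P[...,0]<.8)&(abs(P[...,1])<.4)).astype(np.uint8)
    k,L,S,_=cv2.connectedComponentsWithStats(cv2.morphologyEx(m,cv2.MORPH_OPEN,np.ones((3,3))))
    for i in range(1,k):
        if S[i,4]<800: continue
        q=P[L==i]; r=cv2.minAreaRect((q[:,:2]*1000).astype(np.float32)); print(n,S[i,4],r,np.median(q[:,2]))
    # above the boxes
    for nm,lo,hi in(("ball",.112,.140),("inner",.097,.105)):
        m=(P[...,2]>lo)&(P[...,2]<hi)&(P[...,0]>.3)&(P[...,0]<.75)&(P[...,1]>-.15)&(P[...,1]<.35)&(z["D"]>0)
        k,L,S,_=cv2.connectedComponentsWithStats(m.astype(np.uint8))
        for i in range(1,k):
            if S[i,4]>25: print(n,nm,S[i].tolist(),P[L==i].mean(0).round(4))
```

```text
side 2714 ((485.1051025390625, -144.89736938476562), (171.04295349121094, 167.4254150390625), 87.34902954101562) 0.059832490907532954
side 5501 ((510.8702392578125, 164.7362823486328), (168.24034118652344, 221.89797973632812), 5.201089382171631) 0.06015898162688904
side ball [336, 275, 13, 14, 134] [0.4939 0.1026 0.1281]
side inner [388, 219, 11, 7, 50] [ 0.4652 -0.1422  0.0998]
scene 1527 ((487.2641906738281, -147.25225830078125), (169.58755493164062, 177.25413513183594), 87.74382781982422) 0.059337736061670476
scene 2159 ((512.1400756835938, 164.50198364257812), (176.40345764160156, 218.19100952148438), 4.686742305755615) 0.059376303913166284
scene ball [356, 215, 9, 9, 65] [0.5003 0.0985 0.1261]
wrist 25413 ((514.1094970703125, 109.84388732910156), (168.42010498046875, 113.2660903930664), 4.521604061126709) 0.06121624679581361
wrist 17902 ((484.120361328125, -147.73492431640625), (169.16030883789062, 167.63436889648438), 87.4345932006836) 0.061239926579518794
wrist ball [206, 65, 45, 45, 1535] [0.4956 0.0956 0.1313]
wrist inner [252, 81, 14, 16, 129] [0.5101 0.097  0.1012]
wrist inner [204, 379, 31, 19, 427] [ 0.4647 -0.1425  0.1004]
```

Request:
{"api": "play_rows", "payload": {
  "increments": [
    [[50,-10,5],[0,0,0],0.3],
    [[100,-20,10],[0,0,0],0.6],
    [[150,-30,20],[0,0,0],1],
    [[200,-43,30],[0,0,0],1],
    [[245,-43,40],[0,0,0],1],
    [[245,-43,40],[0,0,0],1],
    [[245,-43,40],[0,0,0],1],
    [[245,-43,40],[0,0,0],1]
  ]
}}

```text
time: 0.95
ee_pos: [0.5071, 0.2443, 0.2104]
tcp_rot: [180.0, 0.0, 90.0]
wrist_force: [0.4, 0.1, 0.9]
opening: 0.0001
grasp_force: 0.0
```

Run:
```python
from h import *
o=telemetry.get_obs(); print(o["time"],o["ee_pos"],o["tcp_rot"],o["q"],o["opening"],o["wrist_force"])
C=cam("wrist"); I,D=camera("wrist"); np.savez("wrist1.npz",I=I,D=D)
P=[.5055,.2298,.07]; print(proj(C,P),proj(C,[.507,.2093,.08]))
W=cv2.resize(I[130:400,140:500],None,fx=2.2,fy=2.2,interpolation=cv2.INTER_CUBIC)
cv2.imwrite("pics/w1.png",W[:,:,::-1])
```

```text
0.95 [0.50713877 0.24431227 0.21042374] [1.79999978e+02 1.95677908e-02 8.99814233e+01] [ 2.57306074e+01  6.10900064e+00  6.87244117e+00  9.07719220e+01
 -1.76341758e-02  1.15749185e+02] 6.803938649327433e-05 [0.40039102 0.13962258 0.89048632]
(np.float64(316.0595132902542), np.float64(250.7830962205518)) (np.float64(318.12868638104044), np.float64(282.00866862198734))
```

View pics/w1.png

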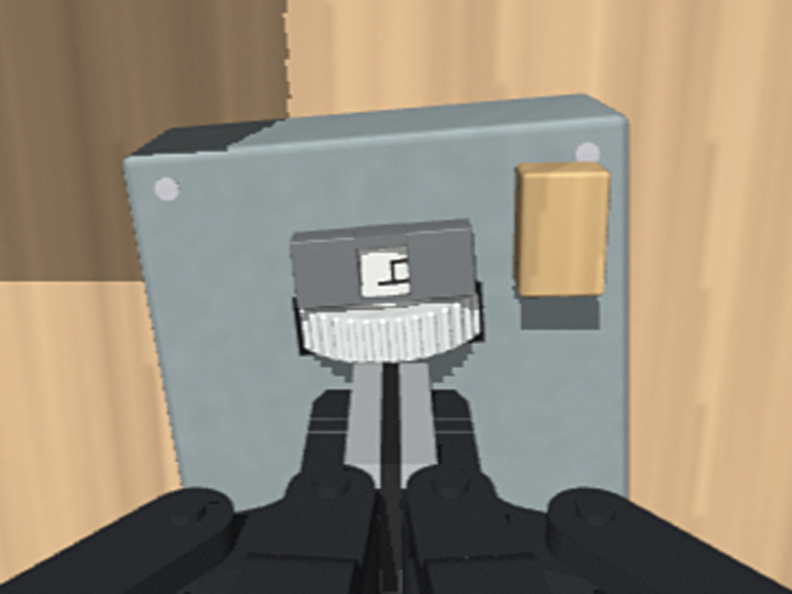

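The window shows a "4" whose middle bar sits about 2.6 mm towards +x (crop px (393,272), window centre 385). That puts the wheel near 2.42 rad, so it needs about +1.35 rad.

Request:
{"api": "play_rows", "payload": {
  "increments": [
    [[-17,5,40],[0,0,-2.4],1],
    [[-34,11,80],[0,0,-4.8],1],
    [[-34,11,102],[0,0,-4.8],1],
    [[-34,11,106],[0,0,-4.8],1],
    [[-34,11,106],[0,0,-4.8],1],
    [[-34,11,108],[0,0,-4.8],1],
    [[-34,11,109],[0,0,-4.8],1],
    [[-34,11,110],[0,0,-4.8],1],
    [[-34,11,110],[0,0,-4.8],1]
  ]
}}

```text
time: 1.9
ee_pos: [0.5182, 0.2113, 0.1008]
tcp_rot: [180.0, -0.0, 94.8]
wrist_force: [0.4, -0.0, 0.4]
opening: 0.0001
grasp_force: 0.0
```

Request:
{"api": "play_rows", "payload": {
  "increments": [
    [[0,0,0.5],[0,0,0],1],
    [[0,0,1],[0,0,0],1],
    [[0,0,1.5],[0,0,0],1],
    [[0,0,1.5],[0,0,0],1]
  ]
}}

```text
time: 2.3
ee_pos: [0.5179, 0.211, 0.0987]
tcp_rot: [-180.0, 0.0, 94.8]
wrist_force: [-0.0, 0.0, -0.2]
opening: 0.0001
grasp_force: 0.0
```

Request:
{"api": "play_rows", "payload": {
  "increments": [
    [[0,0,0.5],[0,0,0],1],
    [[0,0,1],[0,0,0],1],
    [[0,0,1],[0,0,0],1]
  ]
}}

```text
time: 2.6
ee_pos: [0.5181, 0.211, 0.0979]
tcp_rot: [180.0, -0.0, 94.8]
wrist_force: [1.1, -0.5, 0.8]
opening: 0.0
grasp_force: 0.3
```

Request:
{"api": "play_rows", "payload": {
  "increments": [
    [[0,0,0.5],[0,0,0],1],
    [[0,0,1],[0,0,0],1],
    [[0,0,1],[0,0,0],1]
  ]
}}

```text
time: 2.9
ee_pos: [0.5184, 0.2111, 0.0976]
tcp_rot: [179.9, -0.0, 94.8]
wrist_force: [-0.0, -0.2, 5.1]
opening: -0.0001
grasp_force: 2.7
```

Request:
{"api": "play_rows", "payload": {
  "increments": [
    [[0,-2,0.2],[0,0,0],1],
    [[0,-5,0.2],[0,0,0],1],
    [[0,-8,0.2],[0,0,0],1],
    [[0,-11,0.2],[0,0,0],1]
  ]
}}

```text
time: 3.3
ee_pos: [0.5084, 0.2103, 0.0986]
tcp_rot: [179.7, -0.0, 94.8]
wrist_force: [1.6, -1.3, 10.7]
opening: -0.0001
grasp_force: 5.6
```

Request:
{"api": "play_rows", "payload": {
  "increments": [
    [[0,-3,0],[0,0,0],1],
    [[0,-6,0],[0,0,0],1],
    [[0,-9,0],[0,0,0],1],
    [[0,-12,0.2],[0,0,0],1]
  ]
}}

```text
time: 3.7
ee_pos: [0.4959, 0.2093, 0.098]
tcp_rot: [179.8, -0.0, 94.8]
wrist_force: [0.4, -0.8, 7.2]
opening: -0.0001
grasp_force: 4.1
```

Run:
```python
from h import *
o=telemetry.get_obs(); print(o["time"],o["ee_pos"],o["wrist_force"])
for n in("side","scene","wrist"):
    C=cam(n); I,D=camera(n); u,v=map(int,proj(C,[.5055,.2298,.07])); print(n,u,v); np.savez(n+"2.npz",I=I,D=D)
    W=cv2.resize(I[max(v-30,0):v+30,u-30:u+30],(390,390),interpolation=cv2.INTER_CUBIC) if v<470 else np.zeros((390,390,3),np.uint8)
    cv2.imwrite(f"pics/{n}2.png",W[:,:,::-1])
a=[cv2.imread(f"pics/{n}2.png") for n in("side","wrist")]; cv2.imwrite("pics/c2.png",np.hstack(a))
```

```text
3.7 [0.49594412 0.20925439 0.09801835] [ 0.41074306 -0.79556315  7.21282208]
side 310 346
scene 401 248
wrist 346 260
```

View pics/c2.png

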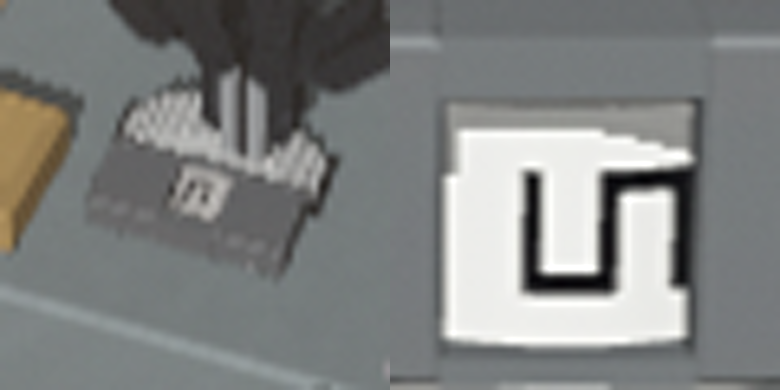

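Wrist crop: the "5" has its middle bar at x≈608 against a window centre of 570, so it is 2.8 mm short and the wheel is at about 3.04 rad. The first stroke rolled without slip. It needs about 26 mm more at the rim.

Request:
{"api": "play_rows", "payload": {
  "increments": [
    [[0,0,-6],[0,0,0],1],
    [[0,12,-6],[0,0,0],1],
    [[0,25,-6],[0,0,0],1],
    [[0,25,-6],[0,0,0],1],
    [[0,25,-2],[0,0,0],1],
    [[0,25,-1],[0,0,0],1],
    [[0,25,-0.2],[0,0,0],1],
    [[0,25,0],[0,0,0],1],
    [[0,25,0],[0,0,0],1]
  ]
}}

```text
time: 4.75
ee_pos: [0.5205, 0.2112, 0.0975]
tcp_rot: [179.9, -0.0, 94.8]
wrist_force: [0.7, -0.6, 7.8]
opening: 0.0003
grasp_force: 3.9
```

Request:
{"api": "play_rows", "payload": {
  "increments": [
    [[0,-2,0],[0,0,0],1],
    [[0,-5,0],[0,0,0],1],
    [[0,-8,-0.2],[0,0,0],1],
    [[0,-11,-0.2],[0,0,0],1],
    [[0,-14,-0.2],[0,0,0],1],
    [[0,-17,-0.2],[0,0,0],1],
    [[0,-20,-0.1],[0,0,0],1],
    [[0,-23,0.1],[0,0,0],1],
    [[0,-25,0.2],[0,0,0],1],
    [[0,-25,0.2],[0,0,0],1]
  ]
}}

```text
time: 5.75
ee_pos: [0.4953, 0.2093, 0.0976]
tcp_rot: [179.9, -0.0, 94.8]
wrist_force: [-1.8, -0.6, 11.1]
opening: 0.0002
grasp_force: 5.2
```

```bash
cat > win.py <<'E'
from h import *
import sys
o=telemetry.get_obs(); print(o["time"],o["ee_pos"],o["wrist_force"])
C=cam("wrist"); I,D=camera("wrist"); u,v=map(int,proj(C,[.5055,.2298,.07]))
W=I[v-30:v+30,u-30:u+30]; g=W.max(2).astype(int)
print(u,v); r=(g[18:48].min(0)); print("col min",r.tolist()); print("mean",g[18:48].mean(0).astype(int).tolist())
cv2.imwrite(sys.argv[1],cv2.resize(W,(390,390),interpolation=cv2.INTER_CUBIC)[:,:,::-1])
E
python3 win.py pics/w3.png
```

```text
5.75 [0.49528687 0.2092747  0.09759605] [-1.84112498 -0.57586648 11.05700642]
346 260
col min [123, 123, 123, 123, 124, 124, 120, 110, 102, 112, 143, 146, 143, 145, 145, 145, 147, 145, 40, 7, 17, 16, 12, 13, 12, 12, 11, 13, 15, 16, 13, 17, 15, 15, 16, 14, 13, 14, 19, 27, 29, 20, 13, 37, 146, 144, 95, 69, 86, 116, 124, 124, 124, 123, 124, 123, 124, 123, 123, 123]
mean [124, 124, 124, 124, 125, 124, 122, 114, 122, 176, 210, 221, 229, 230, 232, 234, 235, 203, 113, 99, 146, 186, 192, 192, 192, 192, 193, 194, 189, 156, 104, 104, 167, 208, 209, 208, 206, 204, 205, 208, 192, 117, 88, 125, 191, 214, 149, 78, 103, 120, 125, 125, 124, 124, 124, 124, 124, 124, 124, 124]
```

View pics/w3.png

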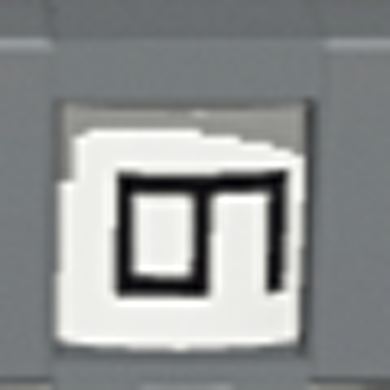

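The window shows a 6, with its bar at px 203 and the window centre at 182. It is about 1.7 mm short, so I'll draw a little further.

Request:
{"api": "play_rows", "payload": {
  "increments": [
    [[0,-1,0.1],[0,0,0],1],
    [[0,-2,0.2],[0,0,0],1],
    [[0,-2.5,0.3],[0,0,0],1],
    [[0,-2.5,0.3],[0,0,0],1],
    [[0,-2.5,-4],[0,0,0],1],
    [[0,10,-12],[0,0,0],1],
    [[0,10,-12],[0,0,0],1]
  ]
}}

```text
time: 6.5
ee_pos: [0.5058, 0.2101, 0.1088]
tcp_rot: [179.9, -0.0, 94.8]
wrist_force: [-0.1, 0.7, -0.3]
opening: 0.0002
grasp_force: 0.0
```

```bash
python3 win.py pics/w4.png|cut -c1-260
python3 - <<'E'
from h import *
print(cam("wrist")[3][:3,3])
# ring pointer from initial wrist picture: use saved pose approx
E
```

```text
6.5 [0.50578628 0.21008478 0.10877394] [-0.11079612  0.69726027 -0.32566054]
321 252
col min [121, 121, 121, 121, 121, 121, 121, 118, 106, 87, 111, 141, 145, 142, 141, 36, 6, 8, 9, 8, 9, 7, 7, 9, 10, 14, 10, 19, 21, 17, 14, 16, 17, 12, 6, 8, 10, 3, 35, 140, 142, 140, 140, 141, 142, 116, 78, 108, 121, 120, 120, 121, 121, 121, 121, 121, 121, 121
mean [122, 121, 122, 122, 121, 122, 122, 120, 109, 98, 160, 213, 223, 229, 187, 114, 110, 166, 197, 194, 194, 195, 194, 194, 191, 162, 111, 114, 178, 215, 210, 206, 206, 206, 208, 206, 170, 108, 107, 181, 225, 218, 216, 217, 214, 162, 89, 111, 122, 122, 122, 1
[0.49796116 0.28582257 0.23285584]
```

The 6 is now centred (digit centre at col 26.6, window centre 27.7, so it is within 0.02 rad). Next is the ring.

Request:
{"api": "play_rows", "payload": {
  "increments": [
    [[0,0,-45],[0,0,-8],1],
    [[0,0,-92],[0,0,-16],1],
    [[-35,-7,-92],[0,0,-24],1],
    [[-70,-14,-92],[0,0,-32],1],
    [[-105,-21,-92],[0,0,-40],1],
    [[-140,-28,-92],[0,0,-48],1],
    [[-175,-35,-92],[0,0,-56],1],
    [[-210,-42,-92],[0,0,-64],0.6],
    [[-245,-49,-92],[0,0,-72],0.3],
    [[-280,-56,-92],[0,0,-80],0],
    [[-315,-63,-92],[0,0,-88],0],
    [[-350,-70,-92],[0,0,-96],0],
    [[-350,-70,-92],[0,0,-104],0],
    [[-350,-70,-92],[0,0,-105],0],
    [[-350,-70,-92],[0,0,-105],0],
    [[-350,-70,-92],[0,0,-105],0]
  ]
}}

```text
time: 8.15
ee_pos: [0.4645, -0.144, 0.2]
tcp_rot: [180.0, -0.0, -160.3]
wrist_force: [0.1, -0.7, 0.5]
opening: 0.0855
grasp_force: 0.0
```

Run:
```python
from h import *
o=telemetry.get_obs(); print(o["time"],o["ee_pos"],o["tcp_rot"],o["q"])
C=cam("wrist"); I,D=camera("wrist"); np.savez("wrist5.npz",I=I,D=D)
print(proj(C,[.465,-.145,.082]),proj(C,[.498,-.145,.06]))
u,v=map(int,proj(C,[.465,-.145,.075]))
f,cx,cy,M=C
P=cloud(C,D)
for lo,hi in((.079,.084),(.098,.104)):
    m=(abs(P[...,2]-(lo+hi)/2)<(hi-lo)/2)&(np.hypot(P[...,0]-.465,P[...,1]+.145)<.035)
    q=P[m]; print(m.sum(),cv2.minEnclosingCircle((q[:,:2]*1000).astype(np.float32)),np.median(q[:,2]))
u0,v0=max(u-90,0),max(v-90,0)
W=cv2.resize(I[v0:v0+180,u0:u0+180],(590,590),interpolation=cv2.INTER_CUBIC); print(u0,v0)
cv2.imwrite("pics/w5.png",W[:,:,::-1])
```

```text
8.15 [ 0.46447083 -0.14400801  0.19998402] [ 1.79982584e+02 -1.38512218e-02 -1.60316621e+02] [-1.72289846e+01 -4.45951869e+00 -4.97226365e+00  8.95087900e+01
  5.60645759e-03 -3.69123623e+01]
(np.float64(315.84584615111754), np.float64(243.65425945792515)) (np.float64(301.1080470159471), np.float64(274.29281235649273))
3576 ((463.4440612792969, -147.68650817871094), 28.941530227661133) 0.0830040272060521
1256 ((463.2448425292969, -147.8985595703125), 12.877642631530762) 0.10057060682505523
225 150
```

View pics/w5.png

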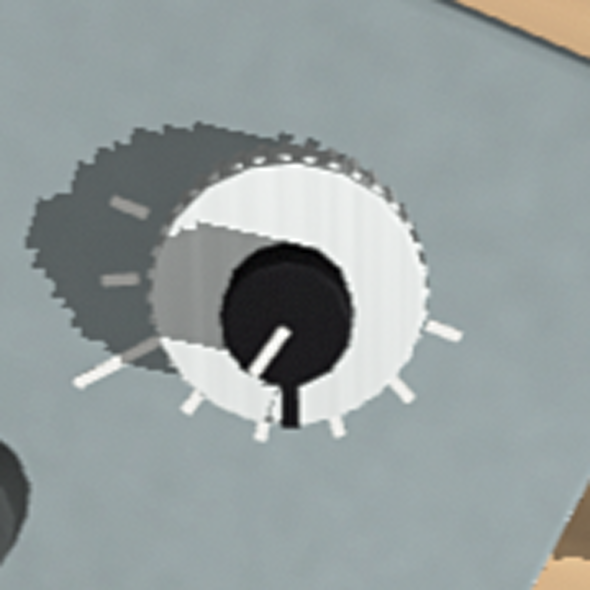

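The wrist crop shows the ring pointer tip at (290,427), the long mark from (158,343) to (77,384), the ring centred at about (290,293), and the inner knob's white line from (286,329) to (254,375).

Run:
```python
from h import *
C=cam("wrist"); z=np.load("wrist5.npz"); s=180/590
p=lambda x,y,h: plane(C,225+x*s,150+y*s,h)[:2]
c=p(290,294,.082); print("c",c)
a=p(290,427,.083); n,f=p(155,344,.06),p(77,384,.06)
ang=lambda d: np.degrees(np.arctan2(d[1],d[0]))
# circle fit of all marks' outer/near ends
print(a,n,f,np.hypot(*(a-c)),np.hypot(*(n-c)),np.hypot(*(f-c)))
print("pointer",ang(a-c),"mark near",ang(n-c),"far",ang(f-c),"dir",ang(f-n))
m=[p(x,y,.06) for x,y in((461,335),(412,402),(341,437),(261,441),(184,412),(77,384),(102,281),(112,201))]
for q in m: print(np.hypot(*(q-c)).round(4),ang(q-c).round(1))
```

```text
c [ 0.46306898 -0.1473986 ]
[ 0.4902196  -0.13775139] [ 0.49081013 -0.1698913 ] [ 0.50592673 -0.18360866] 0.028813617650833283 0.03571404608191369 0.056106639571661086
pointer 19.56123611616748 mark near -39.035362139747384 far -40.19411959550125 dir -42.221768043194785
0.0414 86.4
0.0426 59.9
0.0427 35.2
0.0427 10.3
0.0427 -15.3
0.0561 -40.2
0.0419 -65.1
0.0412 -90.5
```

Request:
{"api": "play_rows", "payload": {
  "increments": [
    [[2,-2.7,40],[0,0,0],0],
    [[2,-2.7,75],[0,0,0],0],
    [[2,-2.7,95],[0,0,0],0],
    [[2,-2.7,108],[0,0,0],0],
    [[2,-2.7,115],[0,0,0],0],
    [[2,-2.7,120],[0,0,0],0],
    [[2,-2.7,120],[0,0,0],0],
    [[2,-2.7,120],[0,0,0],0.2],
    [[2,-2.7,120],[0,0,0],0.2]
  ],
  "grip_force": 20
}}

```text
time: 9.1
ee_pos: [0.464, -0.1481, 0.081]
tcp_rot: [-180.0, 0.1, -160.2]
wrist_force: [-0.1, 0.1, -0.3]
opening: 0.0685
grasp_force: 0.0
```

Request:
{"api": "play_rows", "payload": {
  "increments": [
    [[0,0,0],[0,0,0],0.3],
    [[0,0,0],[0,0,0],0.35],
    [[0,0,0],[0,0,0],0.45],
    [[0,0,0],[0,0,0],0.45],
    [[0,0,0],[0,0,0],0.45]
  ],
  "grip_force": 20
}}

```text
time: 9.6
ee_pos: [0.4637, -0.1477, 0.0808]
tcp_rot: [180.0, 0.0, -160.2]
wrist_force: [-1.3, 3.0, 5.2]
opening: 0.0552
grasp_force: 20.2
```

Request:
{"api": "play_rows", "payload": {
  "increments": [
    [[0,0,0],[0,0,5],0.45],
    [[0,0,0],[0,0,10],0.45],
    [[0,0,0],[0,0,15],0.45],
    [[0,0,0],[0,0,20],0.45],
    [[0,0,0],[0,0,25],0.45],
    [[0,0,0],[0,0,30],0.45],
    [[0,0,0],[0,0,35],0.45],
    [[0,0,0],[0,0,40],0.45],
    [[0,0,0],[0,0,45],0.45],
    [[0,0,0],[0,0,50],0.45],
    [[0,0,0],[0,0,55],0.45],
    [[0,0,0],[0,0,60],0.45],
    [[0,0,0],[0,0,60],0.45],
    [[0,0,0],[0,0,60],0.45]
  ]
}}

```text
time: 11.0
ee_pos: [0.4639, -0.147, 0.0809]
tcp_rot: [179.9, -0.0, 139.8]
wrist_force: [-1.3, 6.0, 5.6]
opening: 0.0552
grasp_force: 20.2
```

Request:
{"api": "play_rows", "payload": {
  "increments": [
    [[0,0,0],[0,0,0],0.3],
    [[0,0,0],[0,0,0],0.15],
    [[0,0,0],[0,0,0],0],
    [[0,0,0],[0,0,0],0],
    [[0,0,-5],[0,0,0],0],
    [[0,0,-30],[0,0,0],0],
    [[0,0,-70],[0,0,0],0],
    [[0,0,-120],[0,0,0],0],
    [[0,0,-120],[0,0,0],0],
    [[0,0,-120],[0,0,0],0]
  ]
}}

```text
time: 12.0
ee_pos: [0.4642, -0.1482, 0.2016]
tcp_rot: [179.9, 0.1, 139.8]
wrist_force: [-0.3, -0.4, -0.0]
opening: 0.0855
grasp_force: 0.0
```

Run:
```python
from h import *
o=telemetry.get_obs(); print(o["time"],o["ee_pos"],o["tcp_rot"],o["q"])
C=cam("wrist"); I,D=camera("wrist"); np.savez("wrist6.npz",I=I,D=D)
u,v=map(int,proj(C,[.4635,-.1475,.075]))
u0,v0=max(u-90,0),max(v-90,0)
W=cv2.resize(I[v0:v0+180,u0:u0+180],(590,590),interpolation=cv2.INTER_CUBIC); print(u0,v0)
cv2.imwrite("pics/w6.png",W[:,:,::-1])
```

```text
12.0 [ 0.46424071 -0.14819129  0.20164081] [1.79943560e+02 1.45317898e-01 1.39794744e+02] [-1.77018192e+01 -4.47740014e+00 -4.80629555e+00  8.95152498e+01
 -3.47587801e-03  2.25033605e+01]
228 146
```

View pics/w6.png

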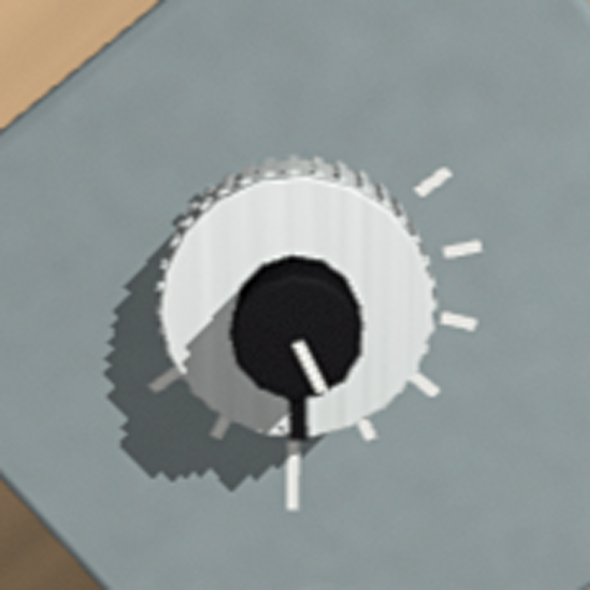

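The ring pointer and the long mark are now parallel and collinear in the crop (pointer x≈299 vertical, mark x≈292 vertical). The inner line turned by exactly the camera's 60°, so the inner knob did not move. Next is the lever.

Request:
{"api": "play_rows", "payload": {
  "increments": [
    [[24,25,0],[0,0,7],0.3],
    [[48,50,0],[0,0,14],0.6],
    [[72,75,0],[0,0,21],1],
    [[96,100,0],[0,0,28],1],
    [[120,125,0],[0,0,35],1],
    [[144,150,0],[0,0,42],1],
    [[168,175,0],[0,0,45],1],
    [[168,175,0],[0,0,45],1],
    [[168,175,0],[0,0,45],1],
    [[168,175,30],[0,0,45],1],
    [[168,175,60],[0,0,45],1],
    [[168,175,72],[0,0,45],1],
    [[168,175,72],[0,0,45],1]
  ]
}}

```text
time: 13.35
ee_pos: [0.4472, 0.0932, 0.1264]
tcp_rot: [-179.8, 0.0, 94.7]
wrist_force: [-0.1, -0.3, 0.0]
opening: -0.0002
grasp_force: 0.0
```

Run:
```python
from h import *
C=cam("side"); I,D=camera("side"); u,v=map(int,proj(C,[.49,.097,.12]))
W=I[v-60:v+60,u-80:u+80]; cv2.imwrite("pics/l.png",cv2.resize(W,(640,480),interpolation=cv2.INTER_CUBIC)[:,:,::-1])
```

```text
(no output)
```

View pics/l.png

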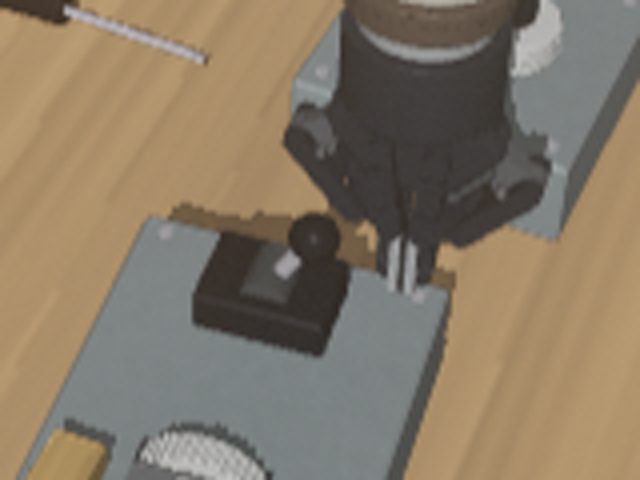

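The fingers stand in front of the ball (ball at (315,237), fingertips at (405,275)) and are in line with it. I'll push towards the back.

Request:
{"api": "play_rows", "payload": {
  "increments": [
    [[0,6,0],[0,0,0],1],
    [[0,12,0],[0,0,0],1],
    [[0,17,0],[0,0,0],1],
    [[0,22,0],[0,0,0],1],
    [[0,27,0],[0,0,0],1],
    [[0,32,0],[0,0,0],1],
    [[0,37,0],[0,0,0],1],
    [[0,42,0],[0,0,0],1],
    [[0,47,0],[0,0,0],1],
    [[0,51,0],[0,0,0],1],
    [[0,55,0],[0,0,0],1],
    [[0,55,0],[0,0,0],1]
  ]
}}

```text
time: 14.6
ee_pos: [0.5036, 0.0988, 0.128]
tcp_rot: [180.0, 0.0, 94.8]
wrist_force: [0.7, -0.3, 0.1]
opening: -0.0002
grasp_force: 0.0
```

Request:
{"api": "play_rows", "payload": {
  "increments": [
    [[0,3,0],[0,0,0],1],
    [[0,6,0],[0,0,0],1],
    [[0,6,0],[0,0,0],1]
  ]
}}

```text
time: 14.9
ee_pos: [0.5093, 0.0993, 0.128]
tcp_rot: [-180.0, 0.0, 94.8]
wrist_force: [-0.4, 0.1, -0.9]
opening: -0.0002
grasp_force: 0.1
```

Request:
{"api": "play_rows", "payload": {
  "increments": [
    [[0,3,0],[0,0,0],1],
    [[0,6,0],[0,0,0],1],
    [[0,6,0],[0,0,0],1]
  ]
}}

```text
time: 15.2
ee_pos: [0.5119, 0.0995, 0.1278]
tcp_rot: [-179.6, 0.0, 94.8]
wrist_force: [-19.1, -1.1, 7.7]
opening: -0.0001
grasp_force: 10.2
```

Request:
{"api": "play_rows", "payload": {
  "increments": [
    [[0,1.5,0],[0,0,0],1],
    [[0,3,0],[0,0,0],1],
    [[0,3,0],[0,0,0],1]
  ]
}}

```text
time: 15.5
ee_pos: [0.5124, 0.0995, 0.1277]
tcp_rot: [-179.3, 0.0, 94.8]
wrist_force: [-34.0, -2.7, 14.7]
opening: -0.0002
grasp_force: 17.4
```

Firm against the stop. I'll back off, rise and check.

Request:
{"api": "play_rows", "payload": {
  "increments": [
    [[0,-10,0],[0,0,0],1],
    [[0,-30,0],[0,0,0],1],
    [[0,-60,0],[0,0,0],1],
    [[0,-60,-40],[0,0,0],1],
    [[0,-60,-80],[0,0,0],1],
    [[0,-60,-120],[0,0,0],1],
    [[0,-60,-120],[0,0,0],1],
    [[0,-60,-120],[0,0,0],1]
  ]
}}

```text
time: 16.3
ee_pos: [0.4589, 0.0951, 0.2492]
tcp_rot: [179.8, -0.0, 94.8]
wrist_force: [-0.3, -0.5, -0.3]
opening: -0.0003
grasp_force: 0.0
```

Run:
```python
from h import *
for n in("side","wrist"):
    C=cam(n); I,D=camera(n); P=cloud(C,D)
    m=(P[...,2]>.112)&(P[...,2]<.14)&(np.hypot(P[...,0]-.516,P[...,1]-.1)<.05)&(D>0)
    print(n,m.sum(),P[m].mean(0).round(4))
    u,v=map(int,proj(C,[.51,.165,.07])); W=I[max(v-75,0):v+75,max(u-100,0):u+100] if n=="side" else I[:300,:400]
    cv2.imwrite(f"pics/f{n}.png",cv2.resize(W,(400,300),interpolation=cv2.INTER_CUBIC)[:,:,::-1])
cv2.imwrite("pics/f.png",np.hstack([cv2.imread("pics/fside.png"),cv2.imread("pics/fwrist.png")]))
```

```text
side 130 [0.5364 0.106  0.1279]
wrist 1181 [0.534  0.1019 0.1305]
```

View pics/f.png

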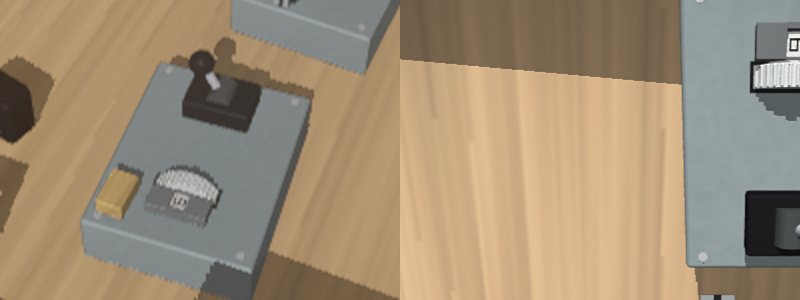

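The lever leans fully to the back: in the side view its ball has moved 42.5 mm of the 44 mm travel. The 6 is still in the window and the offcut is in place.

```bash
python3 -c "
from workcell import workorder
print(workorder.job_done())"
```

```text
the job is handed in; nothing more can be done
None
```

I set the wheel to 6 and the outer ring to the long mark with the inner knob unmoved, then pushed the start lever fully over and handed the job in at about 16 s of the 58 s allowed; no verdict was returned.

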